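# Clear the biscuit ends from the display stand with the scraper

## Robot

A 7-joint arm with a two-finger parallel gripper is mounted at the origin on the work surface. World frame = base frame: x ahead of the robot, y to its left, z up, the work surface at z = 0. Lengths are in mm, angles in rad, forces in N, time in s.
With the tool pointing down it reaches from about 400 to 850 mm from the base axis. Payload 10.4 kg.
Tool frame: the origin (TCP) lies at the very end of the fingers, on their centre line; the grasp point (between the pads) lies 19 mm behind it; z points along the fingers, y is the line along which they close (so a half turn about z gives the same grasp; the last joint's range is limited). The gripper opens to 85 mm and grips with 20 to 120 N. Pads are 22 mm wide; open, the fingers measure 114 mm over their backs; the gripper's body (76 mm by 85 mm) begins 54 mm behind the grasp point. The pads swing forward as they close: fully open they stand 13 mm farther back than shut.
Start: joints at [1.303, 0.332, -0.065, 1.46, 0.022, 1.35, -0.088], TCP at [151.497, -606.383, 231.338] pointing down, gripper open.
Joint ranges: [-2.6, 2.6], [-0.5, 2.12], [-1.47, 1.34], [0.16, 2.42], [-1.27, 4.41], [0.06, 2.06], [-2.6, 2.6]. Speed limits (rad/s): [2.22, 2.22, 2.79, 2.79, 3.14, 3.14, 3.14].

## Interface

Orientations are given as [roll, pitch, yaw] about the fixed x, y, z axes, in that order (R = Rz(yaw) Ry(pitch) Rx(roll)).
In Python, from workcell import arm gives the robot as it stands.
- The arm moves only by the shell command python3 -m pendant 'ROWS' [FORCE]. ROWS is JSON, a list of rows, each a list of 7 numbers: the turn, a rotation vector about the tool's x, y, z in degrees, then the shift along the tool's x, y, z in mm, then the finger opening in mm, from 0 to 85.4. A call has exactly 8 rows; each row shifts and turns the commanded pose from where the row before left it, along the tool's axes as they then stand; what a row does not reach is not made up. A row lasts 1/10 s, in which the tool goes at most 50 mm and 8.59 degrees, less where a joint would pass 70% of its speed; a pose out of reach is approached as far as the arm can. A call is refused whole if a number of a shift passes 50 or a number of a turn 8.59, either way. A call with a gripper value outside its range is refused whole. The fingers move at their own pace and stop on an object; FORCE is the grip in N (left out, the last holds). Time passes only in rows, so rows that do not move let the fingers close, or fill a call up. It gives the time, the measured TCP pose, the force, the opening and the grip force at its end, in the units of the state.
- arm.state(): the state, without advancing time (a new reading comes with each control period).
- arm.grab_frame(name): name is "side" or "top" or "wrist"; returns a dict with "pixels" (480x640x3 uint8, blue, green, red), "camera_matrix" (3x3 intrinsics, pixels), "k1" (the pictures are not rectified: a ray, as slopes to the right and down, at radius r is drawn at 1 + k1 r^2 times it, then the intrinsics apply), "rvec" (rotation vector, rad) and "tvec" (3), from world to camera coordinates, as OpenCV has them. Camera axes: x right, y down, z forward; pixel columns grow to the right and rows downward; lengths in mm; the calibration is good to about 2 mm. A picture is of the moment at which its call begins. There is no depth.
- arm.finish_job(): hands the job in; it is judged then, once.
The state is a dict: "t": time; "joint_pos": joint angles; "qd": joint speeds; "joint_torque": joint torques, N m; "eef_pos": TCP position; "ee_rot": TCP orientation; "ft_force": force on the tool from outside, world axes, zero at the start; "moment": the same for the moment, N m; "finger_gap": finger opening in mm; "gripper_force": force on a finger pad.
Only numpy, scipy, OpenCV 4.12 (cv2) and the standard library are available. Lean on these libraries where they do the work, as an engineer would, in place of code of your own. Each camera call takes 0.05 s, during which the arm holds its last target. There are 200 camera calls.

## Task

Take the standing scraper from its cork mat and use it to wipe the three biscuit ends out from under the glass shelf and off the serving board, so that they all drop into the steel crumb tray along the board's front edge. Touch the biscuits with the scraper only, do not bump the glass shelf, and leave the cup, jar and bowl alone. Then stand the scraper upright on the middle of its mat again and let go.

Things in the scene. Friction and masses are not known exactly. Their poses are not given: they have to be found in the camera images.
- stand: fixed display stand on the counter: serving board, crumb tray and glass shelf on two rear posts (12 mm thick, at x +115, y +-169 mm). Origin on the counter, directly under the glass shelf's front edge, midway across; x points away from the crumb tray (roughly away from the robot), y to the left across the stand, z up.
- board (a point): midpoint of the front edge of the marble-topped serving board, on its flat level top, 60 mm above the counter; same axes as the stand. The top runs 190 mm back (x 0 to +190 mm from here) and y -180 to +180 mm. Along both sides stands a rim 8 mm thick and 18 mm high (inner faces at y +-172 mm); front and back edges are open. This point is at x -60 mm of the stand.
- tray (a point): centre of the floor of the steel crumb tray, fixed against the board's front edge; same axes as the stand. Open on top, inside 114 mm (x) x 348 mm (y), floor 4 mm above the counter, walls 36 mm above the counter. This point is at x -117 mm of the stand.
- shelf: clear glass shelf fixed over the rear of the board, axes as the stand: 8 mm thick, origin on its underside at the middle of its front edge, 300 mm over the counter, 240 mm over the board. Covers x 0 to +130, y -180 to +180 mm, so the hand must lean back towards the tray to work beneath it. Two buns 58 mm wide, 36 mm high are fixed on top at x +80, y +-150 mm.
- biscuit1: hard biscuit end, the one on the right (stand's -y side): a flat brown slab 56 x 32 x 14 mm (one end slightly narrower), 18 g, lying flat on the serving board, its origin between x -10 and +30 mm and within y +-97 mm of the stand. Origin at the centre of its underside, x along its length, z up. Rigid; it slides when pushed.
- biscuit2: hard biscuit end, the middle one: a flat brown slab 56 x 32 x 14 mm (one end slightly narrower), 18 g, lying flat on the serving board, its origin between x -10 and +30 mm and within y +-97 mm of the stand. Origin at the centre of its underside, x along its length, z up. Rigid; it slides when pushed.
- biscuit3: hard biscuit end, the one on the left (stand's +y side): a flat brown slab 56 x 32 x 14 mm (one end slightly narrower), 18 g, lying flat on the serving board, its origin between x -10 and +30 mm and within y +-97 mm of the stand. Origin at the centre of its underside, x along its length, z up. Rigid; it slides when pushed.
- scraper: scraper block, 126 mm tall, about 280 g, upright on the mat. Origin at the centre of its underside; z up the handle, y along its width, x through its thickness. White plastic foot 28 (x) x 150 (y) x 32 mm high with straight lower edges; above it, centred, a flat wooden handle 26 (x) x 64 mm (y), z 32 to 126 mm, best pinched across its 26 mm. Front and back are alike.
- mat: cork mat fixed on the counter, 140 mm (x) x 220 mm (y) x 4 mm thick. Origin at the centre of its underside, on the counter; z up.
- cup: loose terracotta cup with wooden sticks, 84 mm wide at the rim, 85 mm tall (sticks to 130 mm); origin at the centre of its underside. Bystander.
- jar: loose glass jar with wooden cap, 72 mm wide, 130 mm tall; origin at the centre of its underside. Bystander.
- bowl: loose wooden bowl, 120 mm wide at the rim, 55 mm tall; origin at the centre of its underside. Bystander.
Things that resemble listed ones, but are neither listed nor needed, are in the scene too. What is shaped like the biscuit1 but pink, purple or yellow is not meant.

How it is judged (in metres and radians):
On the way, in this order (a step that is already met when the one before it is completed fails the run):
1. the scraper is lifted off its mat (z of scraper in the frame of mat above 0.045 m), for 0.1 s.
2. all three biscuit ends are in the crumb tray (x of biscuit1 in the frame of stand between -0.185 and -0.055 m and z of each of biscuit1, biscuit2, biscuit3 in the frame of stand below 0.055 m and y of biscuit1 in the frame of stand between -0.185 and 0.185 m and x of biscuit2 in the frame of stand between -0.185 and -0.055 m and y of biscuit2 in the frame of stand between -0.185 and 0.185 m and x of biscuit3 in the frame of stand between -0.185 and -0.055 m and y of biscuit3 in the frame of stand between -0.185 and 0.185 m), for 0.2 s.
At the end, for the whole second after the job is handed in: All three biscuit ends rest in the crumb tray (origins inside the tray's outline, lower than 55 mm over the counter), and the scraper stands at rest on the mat, upright within 0.1 rad, its underside less than 10 mm above the counter and its origin within 50 mm of the mat's centre (all of step 2 and horizontal distance between scraper and mat below 0.05 m and angle between scraper's own z axis and vertical below 0.1 rad and z of scraper in the frame of mat below 0.01 m and linear speed of each of scraper, biscuit1, biscuit2, biscuit3 below 0.02 m/s); the robot touches nothing.
It fails at once if a biscuit end is touched by the robot instead of the scraper (over 0.5 N) (contact force between any of the fingers, the arm and biscuit1 above 0.5 N or contact force between any of the fingers, the arm and biscuit2 above 0.5 N or contact force between any of the fingers, the arm and biscuit3 above 0.5 N).
It fails at once if the glass shelf is bumped (over 6 N) (contact force between shelf and anything else above 6 N).
It fails at once if the terracotta cup is moved over 30 mm (distance of cup from where it was at the start of the episode above 0.03 m).
It fails at once if the glass jar is moved over 30 mm (distance of jar from where it was at the start of the episode above 0.03 m).
It fails at once if the wooden bowl is moved over 30 mm (distance of bowl from where it was at the start of the episode above 0.03 m).
It also fails if it takes over 64 s, if anything falls off the work surface, if the arm or the gripper's body presses on something with over 40 N, if the wrist force passes 120 N, or if a joint passes its speed limit or range.

## Working session

There is one attempt and no reset: what is moved stays moved. The work goes in short steps, Python scripts to look and compute and a shell command to move; the robot and the scene stay as the last step left them, time stands still between calls to the robot, and variables do not carry over. Pictures are saved under pics/ and viewed, at most 11 in all, crops included, and the job is handed in when it is done.

```bash
mkdir -p pics; ls; python3 - <<'E'
from workcell import arm
import cv2,pickle
s=arm.state();print(s)
for n in("side","top"):
    f=arm.grab_frame(n);cv2.imwrite(f"pics/{n}0.png",f["pixels"]);pickle.dump(f,open(f"{n}0.pkl","wb"))
    print(n,f["camera_matrix"],f["k1"],f["rvec"],f["tvec"])
E
```

```text
pics
{'t': 0.0, 'joint_pos': array([ 1.3034003 ,  0.33286122, -0.06472271,  1.46091916,  0.02160758,
        1.3499256 , -0.08850759]), 'qd': array([ 6.18866636e-06, -9.86876397e-04,  3.12400721e-04, -6.62415648e-04,
        5.99930303e-04, -1.43741495e-03,  6.26349591e-04]), 'joint_torque': array([-1.20097655e-03, -6.25448298e+01,  4.81948885e-02, -3.91598904e+01,
        1.60377729e-02,  1.00644995e-02, -3.34780839e-05]), 'eef_pos': array([ 151.38847566, -606.00188377,  230.53323255]), 'ee_rot': array([-3.14017687e+00,  6.64030103e-05,  2.44832144e-01]), 'ft_force': array([ 0.35677521,  0.88070302, -0.27846353]), 'moment': array([0.02067644, 0.03127009, 0.02979181]), 'gripper_force': 0.0, 'finger_gap': 85.67326419098931}
side [[525.1854985    0.         328.90596078]
 [  0.         525.1854985  240.82251814]
 [  0.           0.           1.        ]] -0.04526051649844153 [ 2.0419332  -0.54869468  0.35258187] [-571.09165264  268.8361705  1121.00560356]
top [[472.91460728   0.         318.75652837]
 [  0.         472.91460728 245.69795002]
 [  0.           0.           1.        ]] -0.09223658980221688 [ 2.14434074 -2.10533419  0.20130584] [ -87.71153215  626.1312158  1350.63941573]
```

View pics/top0.png

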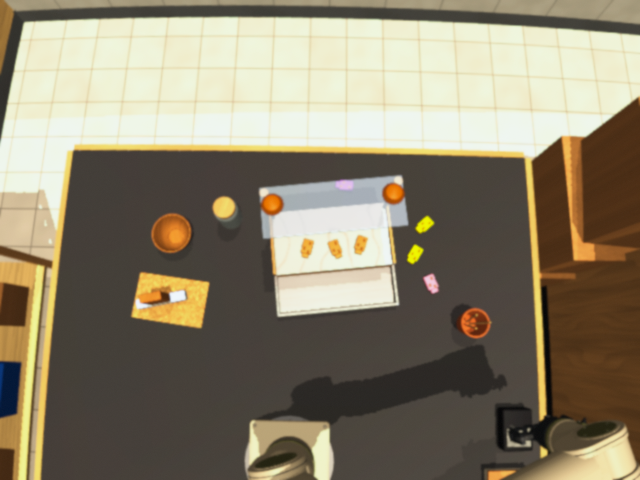

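View pics/side0.png

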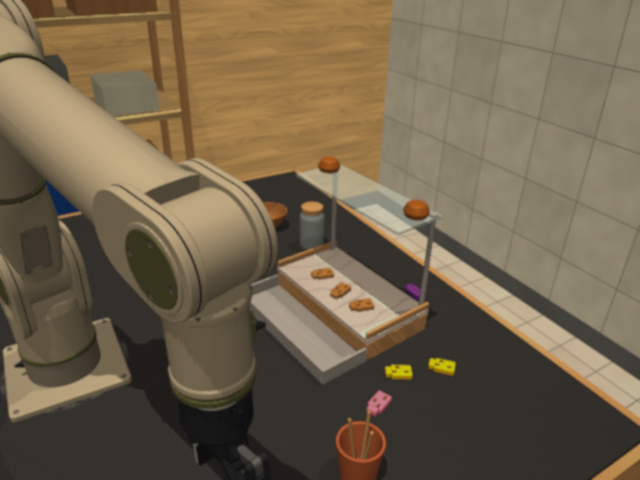

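Top view: scraper (white foot and handle) near (160,297) on mat (170,300). Stand: tray (337,290), biscuits at (307,248), (335,248), (361,244), and the shelf at (335,205). Bowl (171,233), jar (224,209), cup (475,323). I'll enlarge the mat and stand to get the edges.

```bash
cat > h.py <<'E'
import numpy as np,cv2,pickle
def cast(f,uv,z):
    uv=np.atleast_2d(np.array(uv,float)).reshape(-1,1,2);k=np.array([f["k1"],0,0,0,0.])
    K=np.array(f["camera_matrix"]);R=cv2.Rodrigues(np.array(f["rvec"],float))[0];t=np.array(f["tvec"],float).ravel()
    n=cv2.undistortPoints(uv,K,k).reshape(-1,2);d=np.c_[n,np.ones(len(n))]@R;c=-R.T@t
    return c+d*((z-c[2])/d[:,2])[:,None]
def proj(f,P):
    return cv2.projectPoints(np.array(P,float).reshape(-1,1,3),np.array(f["rvec"],float),np.array(f["tvec"],float),np.array(f["camera_matrix"]),np.array([f["k1"],0,0,0,0.]))[0].reshape(-1,2)
E
python3 - <<'E'
from h import *
f=pickle.load(open("top0.pkl","rb"));p=f["pixels"];hsv=cv2.cvtColor(p,cv2.COLOR_BGR2HSV)
a=cv2.resize(p[265:335,125:215],None,fx=6,fy=6,interpolation=1)
b=cv2.resize(p[170:325,250:415],None,fx=3.8,fy=3.8,interpolation=1)
c=np.zeros((600,640,3),np.uint8); cv2.imwrite("pics/a.png",a);cv2.imwrite("pics/b.png",b);print(a.shape,b.shape)
# mat
m=(hsv[...,1]>60)&(hsv[...,2]>90);r=np.zeros_like(m);r[262:335,122:218]=1
m=((hsv[...,2]>90)&r).astype(np.uint8)
cs=max(cv2.findContours(m,0,2)[0],key=cv2.contourArea);box=cv2.boxPoints(cv2.minAreaRect(cs))
W=cast(f,box,4);print("mat",W.round(0),W.mean(0),np.linalg.norm(W[0]-W[1]),np.linalg.norm(W[1]-W[2]))
# biscuits
r=np.zeros(m.shape,bool);r[232:262,295:372]=1
m=((hsv[...,1]>110)&r).astype(np.uint8)
for c in cv2.findContours(m,0,2)[0]:
    if cv2.contourArea(c)<30: continue
    q=cv2.minAreaRect(c);B=cast(f,cv2.boxPoints(q),74);print("bisc",q,B.mean(0).round(1),[np.linalg.norm(B[0]-B[1]),np.linalg.norm(B[1]-B[2])],B[:3].round(0).tolist())
for n,uv,z in(("bowl",(171,233),55),("jar",(224,209),130),("cup",(475,323),85)):print(n,cast(f,uv,z).round(0))
E
```

```text
(420, 540, 3) (589, 627, 3)
mat [[403. 498.   4.]
 [553. 485.   4.]
 [521. 255.   4.]
 [373. 271.   4.]] [462.74278565 377.42470885   4.        ] 150.56292409998872 232.44071126747124
bisc ((335.10003662109375, 248.80003356933594), (18.024980545043945, 10.435514450073242), 71.56504821777344) [ 616.4 -124.5   74. ] [np.float64(30.956669760277833), np.float64(53.78643571894118)] [[637.0, -101.0, 74.0], [647.0, -130.0, 74.0], [596.0, -148.0, 74.0]]
bisc ((306.2059020996094, 248.17648315429688), (10.186494827270508, 18.19017219543457), 14.03624439239502) [616.7 -39.4  74. ] [np.float64(54.369395579590105), np.float64(30.155342288148777)] [[594.0, -19.0, 74.0], [647.0, -31.0, 74.0], [640.0, -60.0, 74.0]]
bisc ((359.97064208984375, 244.61767578125), (9.943960189819336, 17.70509910583496), 14.03624439239502) [ 630.4 -197.8   74. ] [np.float64(53.384172835743215), np.float64(29.416164948716386)] [[608.0, -177.0, 74.0], [660.0, -190.0, 74.0], [653.0, -218.0, 74.0]]
bowl [[659. 372.  55.]]
jar [[717. 199. 130.]]
cup [[ 405. -530.   85.]]
```

View pics/a.png

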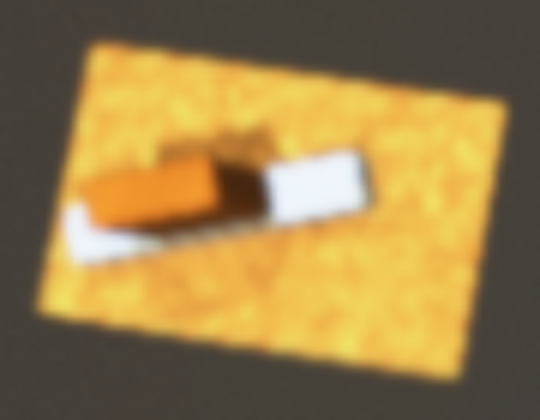

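View pics/b.png

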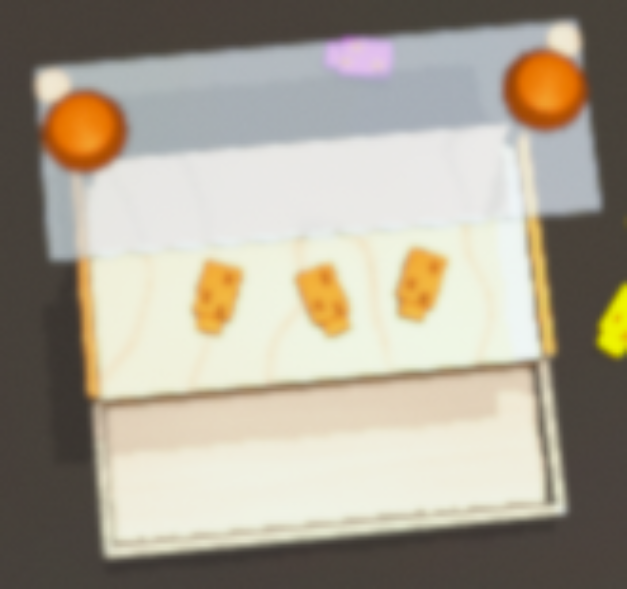

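Crop a: foot's top-face corners (65,203), (75,265), (368,207), (358,150); handle top (80,185)–(213,155)–(220,205)–(92,230). Crop b: board front edge (100,400)–(541,360), tray front outer corners (107,557)/(566,514), shelf front corners (50,260)/(602,209), biscuits between.

```bash
python3 - <<'E'
from h import *
f=pickle.load(open("top0.pkl","rb"))
A=lambda l:[(125+(x+.5)/6-.5,265+(y+.5)/6-.5) for x,y in l]
B=lambda l:[(250+(x+.5)/3.8-.5,170+(y+.5)/3.8-.5) for x,y in l]
def show(n,W):
    d=W[1]-W[0];print(n,W.round(0)[:,:2].tolist(),"mean",W.mean(0).round(1),"len",np.linalg.norm(W-np.roll(W,-1,0),axis=1).round(0),"ang",np.degrees(np.arctan2(d[1],d[0])).round(1))
show("mat",cast(f,A([(93,43),(507,100),(460,380),(38,315)]),4))
show("foot",cast(f,A([(65,203),(358,150),(368,207),(75,265)]),36))
show("handle",cast(f,A([(80,185),(213,155),(220,205),(92,230)]),130))
show("boardfront",cast(f,B([(100,400),(541,360)]),60))
show("rimouter",cast(f,B([(87,398),(553,354)]),78))
show("trayfront",cast(f,B([(107,557),(566,514)]),36))
show("shelf",cast(f,B([(50,260),(602,209),(577,20),(36,68)]),308))
c=-cv2.Rodrigues(f["rvec"])[0].T@np.array(f["tvec"]).ravel();print("cam",c)
E
```

```text
mat [[545.0, 477.0], [521.0, 258.0], [379.0, 274.0], [405.0, 494.0]] mean [462.4 375.8   4. ] len [220. 143. 221. 141.] ang -96.4
foot [[460.0, 472.0], [490.0, 325.0], [462.0, 318.0], [430.0, 464.0]] mean [460.6 394.7  36. ] len [151.  29. 150.  32.] ang -78.4
handle [[463.0, 429.0], [478.0, 367.0], [455.0, 361.0], [442.0, 422.0]] mean [459.4 394.7 130. ] len [64. 24. 62. 22.] ang -76.0
boardfront [[538.0, 48.0], [575.0, -294.0]] mean [ 556.3 -123.    60. ] len [345. 345.] ang -83.7
rimouter [[537.0, 57.0], [577.0, -301.0]] mean [ 557. -122.   78.] len [360. 360.] ang -83.5
trayfront [[418.0, 41.0], [457.0, -317.0]] mean [ 437.5 -137.9   36. ] len [360. 360.] ang -83.7
shelf [[597.0, 62.0], [638.0, -296.0], [767.0, -282.0], [726.0, 76.0]] mean [ 682. -110.  308.] len [360. 130. 360. 130.] ang -83.5
cam [ 366.6003318  -74.8992544 1443.5909192]
```

```bash
cat > plan.py <<'E'
import numpy as np
from scipy.spatial.transform import Rotation as R
def plan(p,rot,way):
    """way: list of (pos, Rotation, nrows); prints per-row [turn deg, shift mm] in tool axes"""
    p=np.array(p,float)
    for q,r,n in way:
        q=np.array(q,float);rv=(rot.inv()*r).as_rotvec()/n;dp=(q-p)/n
        for i in range(n):
            print(np.r_[np.degrees(rv),rot.inv().apply(dp)].round(1).tolist())
            rot=rot*R.from_rotvec(rv)
        p=q;rot=r;print("--")
def down(psi): return R.from_euler("xyz",[180,0,psi],degrees=True)
E
python3 - <<'E'
from plan import *
plan([151.4,-606,230.5],down(14),[([430,-300,260],down(54),8),([470,0,260],down(102),8),([460,394,210],down(102),8)])
E
```

```text
[-0.0, 0.0, -5.0, 43.0, -28.7, -3.7]
[-0.0, 0.0, -5.0, 45.4, -24.8, -3.7]
[-0.0, 0.0, -5.0, 47.4, -20.8, -3.7]
[-0.0, 0.0, -5.0, 49.0, -16.6, -3.7]
[-0.0, 0.0, -5.0, 50.3, -12.2, -3.7]
[-0.0, 0.0, -5.0, 51.1, -7.8, -3.7]
[-0.0, 0.0, -5.0, 51.6, -3.3, -3.7]
[-0.0, 0.0, -5.0, 51.7, 1.2, -3.7]
--
[0.0, 0.0, -6.0, 33.3, -18.0, -0.0]
[0.0, 0.0, -6.0, 35.0, -14.4, -0.0]
[0.0, 0.0, -6.0, 36.3, -10.7, -0.0]
[0.0, 0.0, -6.0, 37.2, -6.8, -0.0]
[0.0, 0.0, -6.0, 37.7, -2.9, -0.0]
[0.0, 0.0, -6.0, 37.8, 1.1, 0.0]
[0.0, 0.0, -6.0, 37.5, 5.0, 0.0]
[0.0, 0.0, -6.0, 36.8, 8.9, 0.0]
--
[0.0, 0.0, 0.0, 48.4, 9.0, 6.3]
[0.0, 0.0, 0.0, 48.4, 9.0, 6.3]
[0.0, 0.0, 0.0, 48.4, 9.0, 6.3]
[0.0, 0.0, 0.0, 48.4, 9.0, 6.3]
[0.0, 0.0, 0.0, 48.4, 9.0, 6.3]
[0.0, 0.0, 0.0, 48.4, 9.0, 6.3]
[0.0, 0.0, 0.0, 48.4, 9.0, 6.3]
[0.0, 0.0, 0.0, 48.4, 9.0, 6.3]
--
```

```bash
python3 -m pendant '[[0,0,-5,36,-24,-4,85],[0,0,-5,38,-21,-4,85],[0,0,-5,40,-17,-4,85],[0,0,-5,41,-14,-4,85],[0,0,-5,42,-10,-4,85],[0,0,-5,43,-7,-4,85],[0,0,-5,43,-3,-4,85],[0,0,-5,43,1,-4,85]]'
```

```text
t: 0.9
eef_pos: [385.1, -348.4, 263.3]
ee_rot: [-3.141, 0.0, 0.946]
ft_force: [-0.1, -0.6, -0.5]
finger_gap: 85.2
gripper_force: 0.0
```

```bash
python3 -m pendant '[[0,0,-6,41,-20,0,85],[0,0,-6,43,-15,0,85],[0,0,-6,44,-11,0,85],[0,0,-6,45,-6,0,85],[0,0,-6,45,-2,0,85],[0,0,-6,45,3,0,85],[0,0,-6,45,8,0,85],[0,0,-6,44,12,0,85]]' && python3 -m pendant '[[0,0,0,47,9,6,85],[0,0,0,47,9,6,85],[0,0,0,47,9,6,85],[0,0,0,47,9,6,85],[0,0,0,47,9,6,85],[0,0,0,47,9,6,85],[0,0,0,47,9,6,85],[0,0,0,47,9,6,85]]'
python3 - <<'E'
from workcell import arm
import cv2,pickle
f=arm.grab_frame("wrist");cv2.imwrite("pics/w1.png",f["pixels"]);pickle.dump(f,open("w1.pkl","wb"));print(arm.state())
E
```

```text
t: 1.7
eef_pos: [446.9, 9.6, 263.3]
ee_rot: [3.142, 0.001, 1.785]
ft_force: [1.6, -0.2, -0.6]
finger_gap: 85.4
gripper_force: 0.0
t: 2.5
eef_pos: [439.1, 392.1, 214.4]
ee_rot: [-3.141, 0.001, 1.779]
ft_force: [0.8, -0.6, 1.7]
finger_gap: 85.2
gripper_force: 0.0
{'t': 2.55, 'joint_pos': array([-0.04620663,  0.4413241 , -1.00387278,  1.54170167,  0.37159612,
        1.3656462 , -0.86407586]), 'qd': array([ 0.10676081, -0.08958286, -0.04761656,  0.10027249, -0.12851142,
       -0.01926194,  0.17472921]), 'joint_torque': array([ 21.90572262, -54.95417476,   2.02818632, -38.96242619,
         2.1555651 ,   2.56461762,   1.0600489 ]), 'eef_pos': array([434.35440535, 400.18823654, 212.76888271]), 'ee_rot': array([-3.13817373, -0.00388938,  1.78934019]), 'ft_force': array([-5.86415049, -0.5576052 , -0.23579562]), 'moment': array([-0.05031982,  0.38176148,  0.01668812]), 'gripper_force': 0.0, 'finger_gap': 85.00814004282299}
```

View pics/w1.png

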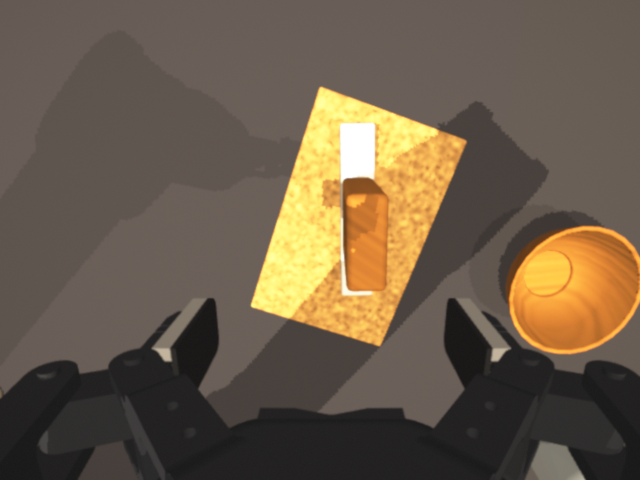

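Wrist view: scraper nearly aligned with the tool. Handle top corners are (346,193), (388,193), (386,291), (347,291) and the foot's upper end is (340,124)–(376,124). Bowl is off to the right at (575,290).

```bash
python3 - <<'E'
from h import *
from workcell import arm
f=pickle.load(open("w1.pkl","rb"))
for n,uv,z in(("handle",[(346,193),(388,193),(386,291),(347,291)],130),("foot left edge",[(340,124),(342,295),(372,295),(376,124)],36),("mat",[(320,87),(466,142),(381,346),(251,305)],4)):
    W=cast(f,uv,z);print(n,W.round(0)[:,:2].tolist(),W.mean(0).round(1),np.linalg.norm(W-np.roll(W,-1,0),axis=1).round(0));d=W[1]-W[2];print(np.degrees(np.arctan2(d[1],d[0])))
s=arm.state();print(s["eef_pos"],s["ee_rot"])
E
```

```text
handle [[442.0, 426.0], [466.0, 431.0], [480.0, 370.0], [456.0, 365.0]] [460.9 398.3 130. ] [25. 63. 25. 63.]
103.06054914849432
foot left edge [[431.0, 467.0], [465.0, 322.0], [491.0, 327.0], [459.0, 473.0]] [461.6 397.1  36. ] [149.  27. 149.  29.]
-168.04764153468074
mat [[408.0, 494.0], [546.0, 476.0], [520.0, 261.0], [381.0, 278.0]] [463.9 377.3   4. ] [139. 217. 140. 217.]
83.31710419312726
[434.35440535 400.18823654 212.76888271] [-3.13817373 -0.00388938  1.78934019]
```

```bash
python3 -m pendant '[[0,0,0,-4,12,10,85],[0,0,0,-4,12,10,85],[0,0,0,0,0,10,85],[0,0,0,0,0,10,85],[0,0,0,0,0,0,85],[0,0,0,0,0,0,85],[0,0,0,0,0,0,85],[0,0,0,0,0,0,85]]' 80
python3 -c "
from workcell import arm
print(arm.state())"
```

```text
t: 3.35
eef_pos: [464.4, 387.9, 175.9]
ee_rot: [3.141, -0.0, 1.781]
ft_force: [0.5, -0.7, -0.2]
finger_gap: 85.2
gripper_force: 0.0
{'t': 3.35, 'joint_pos': array([-0.04273711,  0.49597169, -0.96578082,  1.55201959,  0.41728189,
        1.31312566, -0.84953433]), 'qd': array([-0.00250768,  0.00486769,  0.0034527 , -0.00116035,  0.00176456,
       -0.00013828, -0.00073919]), 'joint_torque': array([ 9.30763129e-02, -5.62592089e+01, -1.49411130e+01, -3.54447877e+01,
        1.61455065e-02,  3.77039658e-03,  4.31182043e-04]), 'eef_pos': array([464.39223561, 387.91595609, 175.91401124]), 'ee_rot': array([ 3.14064243e+00, -1.52441003e-04,  1.78063572e+00]), 'ft_force': array([ 0.47502285, -0.69369255, -0.22014204]), 'moment': array([-0.0041097 , -0.03229934,  0.02801496]), 'gripper_force': 0.0, 'finger_gap': 85.21520323312497}
```

```bash
python3 -m pendant '[[0,0,-0.5,9,-2,15,85],[0,0,0,0,0,20,85],[0,0,0,0,0,20,85],[0,0,0,0,0,20,85],[0,0,0,0,0,20,85],[0,0,0,0,0,0,85],[0,0,0,0,0,0,60],[0,0,0,0,0,0,20]]' 80 && python3 -m pendant '[[0,0,0,0,0,0,15],[0,0,0,0,0,0,15],[0,0,0,0,0,0,15],[0,0,0,0,0,0,15],[0,0,0,0,0,0,15],[0,0,0,0,0,0,15],[0,0,0,0,0,0,15],[0,0,0,0,0,0,15]]'
```

```text
t: 4.15
eef_pos: [460.6, 396.9, 81.3]
ee_rot: [3.14, -0.001, 1.79]
ft_force: [0.9, 0.0, 0.3]
finger_gap: 58.4
gripper_force: 0.0
t: 4.95
eef_pos: [461.0, 396.6, 81.2]
ee_rot: [3.14, -0.0, 1.789]
ft_force: [-0.3, -0.6, 6.5]
finger_gap: 25.2
gripper_force: 79.6
```

```bash
cat > wp.py <<'E'
from plan import *
O=np.array([617,-116.5,60]);S=R.from_euler("z",6.4,degrees=True)
T=down(96.4)*R.from_rotvec(np.radians([-35,0,0]))
def tcp(x,y,z): return O+S.apply([x,y,z])-T.apply([0,-14,77.2])
E
python3 - <<'E'
from wp import *
for e in [(-70,40,60),(-40,40,24),(58,40,24),(58,40,3),(-72,40,3)]: print(e,tcp(*e).round(1))
a=tcp(-70,40,60)
plan([461,396.6,81.2],down(102.5),[([461,396.6,221],down(102.5),5),([430,250,240],down(102.5),4),(a,T,9)])
E
```

```text
(-70, 40, 60) [510.4 -88.2 191.3]
(-40, 40, 24) [540.2 -84.9 155.3]
(58, 40, 24) [637.6 -73.9 155.3]
(58, 40, 3) [637.6 -73.9 134.3]
(-72, 40, 3) [508.4 -88.4 134.3]
[0.0, 0.0, 0.0, 0.0, 0.0, -28.0]
[0.0, 0.0, 0.0, 0.0, 0.0, -28.0]
[0.0, 0.0, 0.0, 0.0, 0.0, -28.0]
[0.0, 0.0, 0.0, 0.0, 0.0, -28.0]
[0.0, 0.0, 0.0, 0.0, 0.0, -28.0]
--
[0.0, 0.0, 0.0, -34.1, -15.5, -4.8]
[0.0, 0.0, 0.0, -34.1, -15.5, -4.8]
[0.0, 0.0, 0.0, -34.1, -15.5, -4.8]
[0.0, 0.0, 0.0, -34.1, -15.5, -4.8]
--
[-3.9, -0.2, 0.7, -38.6, 0.6, 5.4]
[-3.9, -0.2, 0.7, -38.6, 0.7, 5.6]
[-3.9, -0.2, 0.7, -38.6, 0.7, 5.8]
[-3.9, -0.2, 0.7, -38.5, 0.8, 6.0]
[-3.9, -0.2, 0.7, -38.5, 0.8, 6.2]
[-3.9, -0.2, 0.7, -38.5, 0.8, 6.4]
[-3.9, -0.2, 0.7, -38.4, 0.8, 6.5]
[-3.9, -0.2, 0.7, -38.4, 0.8, 6.7]
[-3.9, -0.2, 0.7, -38.4, 0.8, 6.9]
--
```

```bash
python3 -m pendant '[[0,0,0,0,0,-15,15],[0,0,0,0,0,-25,15],[0,0,0,0,0,-30,15],[0,0,0,0,0,-30,15],[0,0,0,0,0,-25,15],[0,0,0,-10,-5,-15,15],[0,0,0,-25,-12,-5,15],[0,0,0,-35,-15,0,15]]' && python3 -m pendant '[[0,0,0,-38,-8,0,15],[0,0,0,-38,-5,0,15],[0,0,1,-38,0,0,15],[0,0,1,-38,0,0,15],[0,0,1,-38,0,0,15],[0,0,1,-38,0,0,15],[0,0,1,-38,0,0,15],[0,0,1,-30,0,0,15]]' && python3 -m pendant '[[0,0,0,-30,0,0,15],[0,0,0,-25,0,0,15],[-2,0,0,-20,0,0,15],[-4,0,0,-10,0,0,15],[-4,0,0,0,0,0,15],[-4,0,0,0,0,0,15],[-4,0,0,0,0,0,15],[-2,0,0,0,0,0,15]]'
python3 -c "
from workcell import arm
s=arm.state();print(s['joint_pos'])"
```

```text
t: 5.75
eef_pos: [443.4, 321.9, 226.5]
ee_rot: [3.141, -0.002, 1.792]
ft_force: [0.4, -1.5, -2.1]
finger_gap: 25.2
gripper_force: 79.1
t: 6.55
eef_pos: [486.5, 25.2, 225.7]
ee_rot: [-3.141, 0.001, 1.683]
ft_force: [0.7, 0.2, -3.5]
finger_gap: 25.3
gripper_force: 79.1
t: 7.35
eef_pos: [495.5, -56.9, 225.3]
ee_rot: [2.791, 0.001, 1.685]
ft_force: [-1.1, 0.2, -3.9]
finger_gap: 25.0
gripper_force: 79.4
[ 0.89862508 -0.19642651 -0.73168316  2.03948658 -0.2778677   0.92366997
  0.40012544]
```

```bash
python3 - <<'E'
from wp import *
plan([495.5,-56.9,225.3],down(96.5)*R.from_rotvec([np.radians(-20.1),0,0]),[(tcp(-70,40,55),T,6)])
E
```

```text
[-2.5, -0.0, 0.0, -5.5, -0.5, 6.8]
[-2.5, -0.0, 0.0, -5.5, -0.8, 6.7]
[-2.5, -0.0, 0.0, -5.5, -1.1, 6.7]
[-2.5, -0.0, 0.0, -5.5, -1.3, 6.6]
[-2.5, -0.0, 0.0, -5.5, -1.6, 6.6]
[-2.5, -0.0, 0.0, -5.5, -1.9, 6.5]
--
```

```bash
python3 -m pendant '[[-2.5,0,0,-5.5,-0.5,6.8,15],[-2.5,0,0,-5.5,-0.8,6.7,15],[-2.5,0,0,-5.5,-1,6.7,15],[-2.5,0,0,-5.5,-1.3,6.6,15],[-2.5,0,0,-5.5,-1.6,6.6,15],[-2.5,0,0,-5.5,-2,6.5,15],[0,0,0,0,0,0,15],[0,0,0,0,0,0,15]]'
python3 - <<'E'
from workcell import arm
import cv2,pickle
from wp import *
s=arm.state();print(s['joint_pos']);r=R.from_euler("xyz",s["ee_rot"])
print("edge in stand/board", S.inv().apply(s["eef_pos"]+r.apply([0,-14,77.2])-O), (T.inv()*r).as_rotvec(degrees=True))
f=arm.grab_frame("side");cv2.imwrite("pics/s2.png",f["pixels"]);pickle.dump(f,open("s2.pkl","wb"))
E
```

```text
t: 8.15
eef_pos: [511.1, -87.8, 186.4]
ee_rot: [2.532, -0.0, 1.686]
ft_force: [0.5, -0.4, -1.7]
finger_gap: 25.3
gripper_force: 79.5
[ 0.82095671 -0.22551522 -0.55011854  2.25679385 -0.61743345  0.57723448
  0.80115239]
edge in stand/board [-69.28775726  40.46685651  55.09699105] [ 0.08593721  0.12002686 -0.14448284]
```

View pics/s2.png

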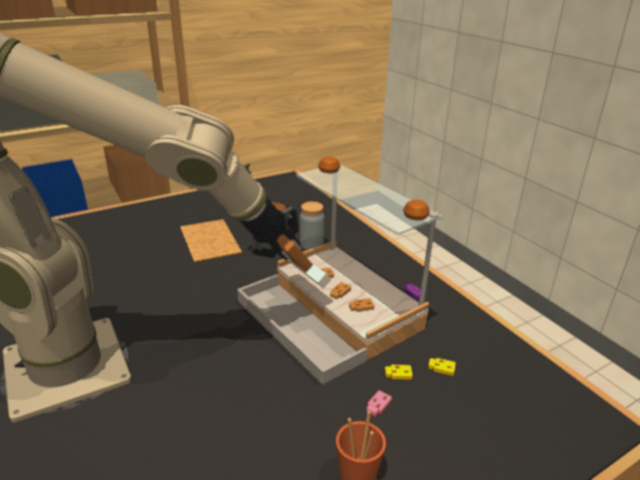

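The arm comes in from the front, with the tilted scraper's foot at (317,272) above the front of the board. The biscuits are at (330,272), (341,290) and (361,304), and the hand is clear of the glass.

```bash
python3 -m pendant '[[0,0,0,0,2,14,15],[0,0,0,0,2,14,15],[0,0,0,0,2,14,15],[0,0,0,0,8,5.6,15],[0,0,0,0,8,5.6,15],[0,0,0,0,8,5.6,15],[0,0,0,0,8,5.6,15],[0,0,0,0,8,5.6,15]]' && python3 -m pendant '[[0,0,0,0,8,5.6,15],[0,0,0,0,8,5.6,15],[0,0,0,0,8,5.6,15],[0,0,0,0,8,5.6,15],[0,0,0,0,8,5.6,15],[0,0,0,0,0,0,15],[0,0,0,0,0,0,15],[0,0,0,0,0,0,15]]'
cat > edge.py <<'E'
from workcell import arm
import cv2,sys
from wp import *
s=arm.state();print(s['joint_pos'].round(2));r=R.from_euler("xyz",s["ee_rot"])
print("edge in stand/board", S.inv().apply(s["eef_pos"]+r.apply([0,-14,77.2])-O).round(1), (T.inv()*r).as_rotvec(degrees=True).round(1))
if len(sys.argv)>1:
    f=arm.grab_frame("side");cv2.imwrite(sys.argv[1],cv2.resize(f["pixels"][150:390,200:500],None,fx=2.5,fy=2.5))
E
python3 edge.py pics/s3.png
```

```text
t: 9.0
eef_pos: [589.8, -79.2, 156.3]
ee_rot: [2.53, 0.0, 1.685]
ft_force: [-0.4, -1.0, -2.8]
finger_gap: 25.0
gripper_force: 79.4
t: 9.8
eef_pos: [636.9, -74.2, 155.4]
ee_rot: [2.531, 0.0, 1.685]
ft_force: [-0.2, 0.4, -4.4]
finger_gap: 25.1
gripper_force: 79.5
[ 0.72  0.14 -0.64  2.03 -0.13  0.41  0.33]
edge in stand/board [57.3 39.9 24.1] [ 0.   0.1 -0.1]
```

View pics/s3.png

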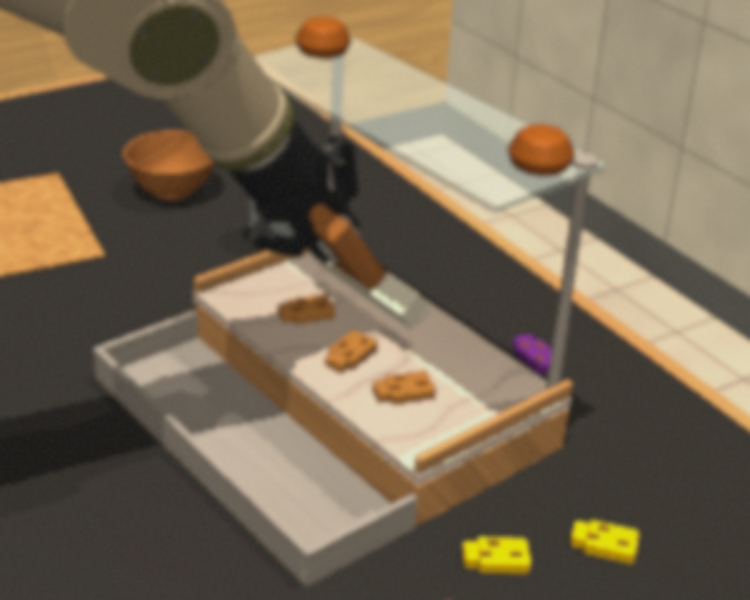

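The scraper is hanging behind the biscuits under the shelf (foot at (400,300) in the crop), with the hand clear of the glass. Next I lower it and sweep.

```bash
python3 -m pendant '[[0,0,0,0,-4,5.8,15],[0,0,0,0,-4,5.7,15],[0,0,0,0,-4,5.7,15],[0,0,0,0,0,0,15],[0,0,0,0,-4,-2.8,15],[0,0,0,0,-8,-5.6,15],[0,0,0,0,-8,-5.6,15],[0,0,0,0,-8,-5.6,15]]'; python3 edge.py; python3 -m pendant '[[0,0,0,0,-8,-5.6,15],[0,0,0,0,-8,-5.6,15],[0,0,0,0,-8,-5.6,15],[0,0,0,0,-8,-5.6,15],[0,0,0,0,-8,-5.6,15],[0,0,0,0,-8,-5.6,15],[0,0,0,0,-8,-5.6,15],[0,0,0,0,0,0,15]]'; python3 edge.py pics/s4.png
```

```text
t: 10.65
eef_pos: [603.0, -78.1, 134.7]
ee_rot: [2.53, 0.0, 1.685]
ft_force: [0.5, 0.0, -2.4]
finger_gap: 25.2
gripper_force: 79.4
[ 0.8   0.1  -0.68  2.12 -0.24  0.36  0.45]
edge in stand/board [23.2 39.8  3.4] [-0.   0.1 -0.1]
t: 11.45
eef_pos: [534.9, -86.3, 134.8]
ee_rot: [2.53, 0.002, 1.684]
ft_force: [-0.1, 0.8, -3.0]
finger_gap: 25.3
gripper_force: 79.5
[ 0.9  -0.07 -0.69  2.26 -0.6   0.41  0.8 ]
edge in stand/board [-45.3  39.1   3.5] [-0.  -0.  -0.1]
```

View pics/s4.png

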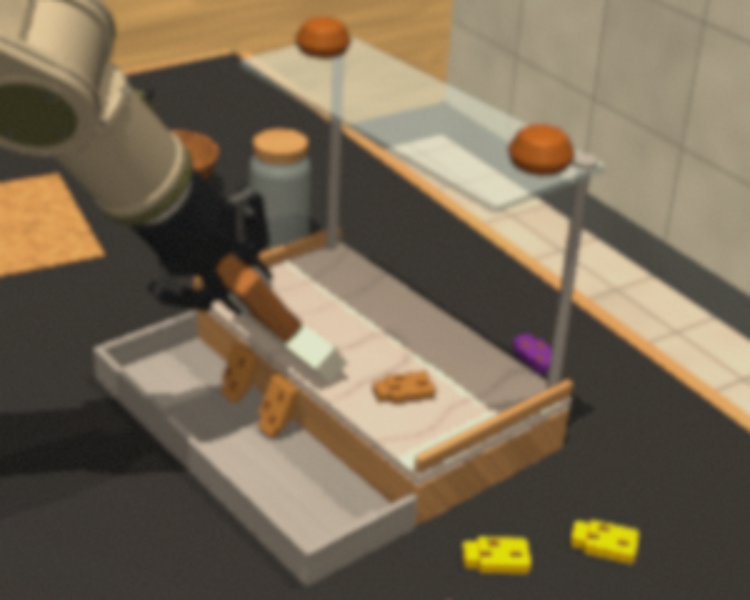

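Two biscuits (at (240,372) and (278,405)) are tipping over the edge into the tray; the third is still at (404,386). I'll push a little further, then lift.

```bash
python3 -m pendant '[[0,0,0,0,-5,-3.5,15],[0,0,0,0,-5,-3.5,15],[0,0,0,0,-5,-3.5,15],[0,0,0,0,-3,-2.1,15],[0,0,0,0,0,0,15],[0,0,0,0,6,-8.5,15],[0,0,0,0,10,-14,15],[0,0,0,0,10,-14,15]]'; python3 edge.py;  python3 -m pendant '[[0,0,0,-20,0,0,15],[0,0,0,-30,0,0,15],[0,0,0,-30,0,0,15],[0,0,0,-25,0,0,15],[0,0,0,-10,0,0,15],[0,0,0,0,0,0,15],[0,0,0,0,0,0,15],[0,0,0,0,0,0,15]]'; python3 edge.py pics/s5.png
```

```text
t: 12.3
eef_pos: [513.9, -88.0, 179.5]
ee_rot: [2.531, -0.0, 1.685]
ft_force: [0.7, -0.2, -2.8]
finger_gap: 25.1
gripper_force: 79.4
[ 0.91 -0.21 -0.64  2.26 -0.66  0.56  0.84]
edge in stand/board [-66.5  39.9  48.2] [ 0.   0.1 -0.1]
t: 13.1
eef_pos: [527.0, -201.1, 179.0]
ee_rot: [2.531, 0.0, 1.686]
ft_force: [0.8, 0.5, -1.9]
finger_gap: 25.3
gripper_force: 79.5
[ 0.99 -0.04 -0.49  2.13 -0.63  0.62  1.05]
edge in stand/board [-66.1 -73.9  47.7] [ 0.   0.1 -0.2]
```

View pics/s5.png

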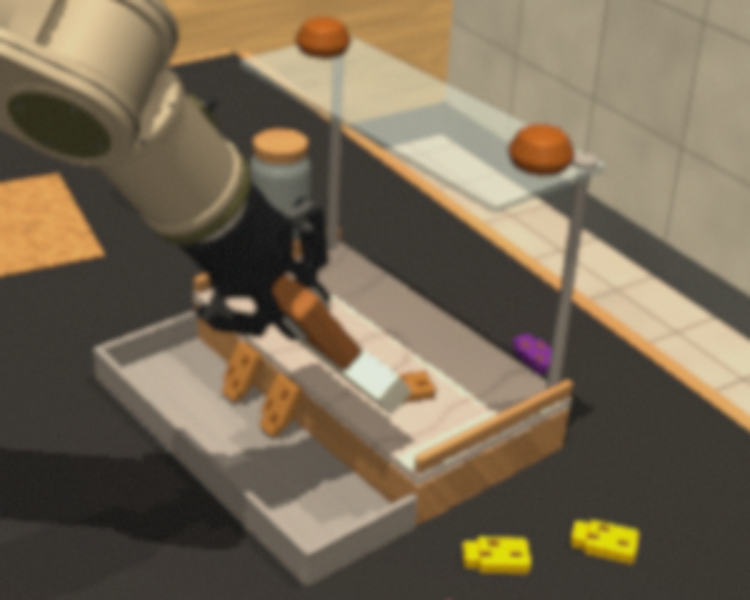

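The two biscuits now lean in the tray against the board's front at (240,372) and (280,405), well below the top. Second pass for the third biscuit.

```bash
python3 -m pendant '[[0,0,0,0,3.6,12.3,15],[0,0,0,0,3.6,12.3,15],[0,0,0,0,3.6,12.3,15],[0,0,0,0,8,5.6,15],[0,0,0,0,8,5.6,15],[0,0,0,0,8,5.6,15],[0,0,0,0,8,5.6,15],[0,0,0,0,8,5.6,15]]' && python3 -m pendant '[[0,0,0,0,8,5.6,15],[0,0,0,0,8,5.6,15],[0,0,0,0,8,5.6,15],[0,0,0,0,8,5.6,15],[0,0,0,0,4,2.8,15],[0,0,0,0,0,0,15],[0,0,0,0,0,0,15],[0,0,0,0,0,0,15]]'; python3 edge.py
```

```text
t: 13.95
eef_pos: [605.7, -192.6, 155.2]
ee_rot: [2.531, 0.0, 1.686]
ft_force: [0.8, -0.8, -2.7]
finger_gap: 25.2
gripper_force: 79.5
t: 14.75
eef_pos: [648.6, -188.8, 155.0]
ee_rot: [2.531, 0.0, 1.684]
ft_force: [-0.2, -0.3, -2.8]
finger_gap: 25.2
gripper_force: 79.4
[ 0.79  0.23 -0.49  1.92 -0.33  0.48  0.7 ]
edge in stand/board [ 56.1 -75.3  23.7] [ 0.   0.1 -0.1]
```

```bash
python3 -m pendant '[[0,0,0,0,-4,5.8,15],[0,0,0,0,-4,5.7,15],[0,0,0,0,-4,5.6,15],[0,0,0,0,0,0,15],[0,0,0,0,-4,-2.8,15],[0,0,0,0,-8,-5.6,15],[0,0,0,0,-8,-5.6,15],[0,0,0,0,-8,-5.6,15]]'; python3 edge.py; python3 -m pendant '[[0,0,0,0,-8,-5.6,15],[0,0,0,0,-8,-5.6,15],[0,0,0,0,-8,-5.6,15],[0,0,0,0,-8,-5.6,15],[0,0,0,0,-8,-5.6,15],[0,0,0,0,-8,-5.6,15],[0,0,0,0,-8,-5.6,15],[0,0,0,0,-4,-2.8,15]]';python3 -m pendant '[[0,0,0,0,-4,-2.8,15],[0,0,0,0,-4,-2.8,15],[0,0,0,0,-4,-2.8,15],[0,0,0,0,0,0,15],[0,0,0,0,0,0,15],[0,0,0,0,6,-8.5,15],[0,0,0,0,10,-14,15],[0,0,0,0,10,-14,15]]'; python3 edge.py pics/s6.png
```

```text
t: 15.55
eef_pos: [614.0, -192.8, 134.4]
ee_rot: [2.531, 0.001, 1.684]
ft_force: [0.5, 1.1, -3.2]
finger_gap: 25.1
gripper_force: 79.4
[ 0.87  0.2  -0.53  2.01 -0.41  0.44  0.82]
edge in stand/board [ 21.4 -75.5   3.2] [-0.   0.  -0.1]
t: 16.35
eef_pos: [541.2, -201.5, 134.5]
ee_rot: [2.53, 0.001, 1.684]
ft_force: [-0.8, -0.4, -2.0]
finger_gap: 25.1
gripper_force: 79.6
t: 17.15
eef_pos: [528.3, -202.1, 180.1]
ee_rot: [2.531, -0.0, 1.685]
ft_force: [0.5, 0.4, -2.8]
finger_gap: 25.3
gripper_force: 79.4
[ 1.05 -0.03 -0.56  2.12 -0.63  0.62  1.05]
edge in stand/board [-64.9 -75.1  48.9] [ 0.   0.1 -0.1]
```

View pics/s6.png

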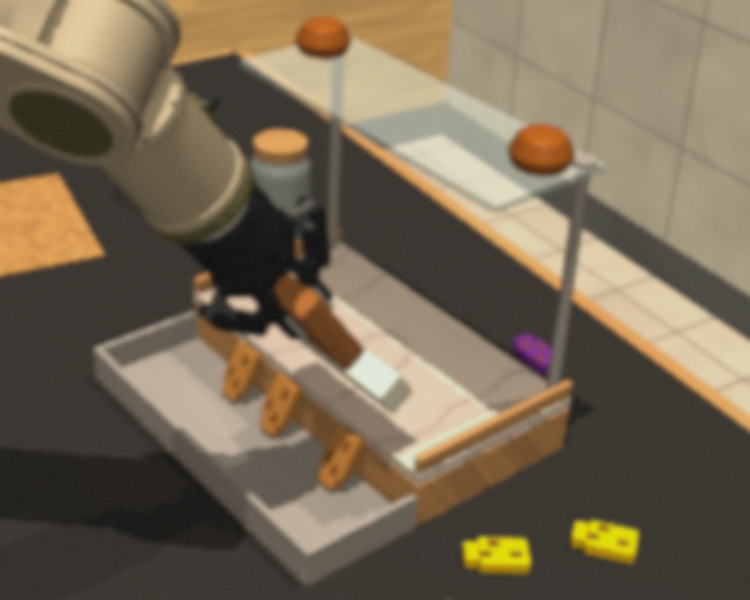

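All three biscuits lie in the tray, leaning on the board's front at (240,372), (280,405) and (341,461); the board is clear. Now I return the scraper.

```bash
python3 - <<'E'
from wp import *
plan([528.3,-202.1,180.1],T,[([500,-120,230],down(96.4),8),([463,376,160],down(96.4),14)])
E
```

```text
[4.4, -0.0, -0.0, 10.6, 1.6, -6.5]
[4.4, -0.0, -0.0, 10.6, 1.1, -6.6]
[4.4, -0.0, -0.0, 10.6, 0.6, -6.6]
[4.4, -0.0, -0.0, 10.6, 0.1, -6.7]
[4.4, -0.0, -0.0, 10.6, -0.4, -6.7]
[4.4, -0.0, -0.0, 10.6, -0.9, -6.6]
[4.4, -0.0, -0.0, 10.6, -1.4, -6.5]
[4.4, -0.0, -0.0, 10.6, -1.9, -6.4]
--
[0.0, 0.0, 0.0, 35.5, 1.3, 5.0]
[0.0, 0.0, 0.0, 35.5, 1.3, 5.0]
[0.0, 0.0, 0.0, 35.5, 1.3, 5.0]
[0.0, 0.0, 0.0, 35.5, 1.3, 5.0]
[0.0, 0.0, 0.0, 35.5, 1.3, 5.0]
[0.0, 0.0, 0.0, 35.5, 1.3, 5.0]
[0.0, 0.0, 0.0, 35.5, 1.3, 5.0]
[0.0, 0.0, 0.0, 35.5, 1.3, 5.0]
[0.0, 0.0, 0.0, 35.5, 1.3, 5.0]
[0.0, 0.0, 0.0, 35.5, 1.3, 5.0]
[0.0, 0.0, 0.0, 35.5, 1.3, 5.0]
[0.0, 0.0, 0.0, 35.5, 1.3, 5.0]
[0.0, 0.0, 0.0, 35.5, 1.3, 5.0]
[0.0, 0.0, 0.0, 35.5, 1.3, 5.0]
--
```

```bash
python3 -m pendant '[[4.4,0,0,5,1.6,-8,15],[4.4,0,0,10,1,-8,15],[4.4,0,0,10,0.5,-7,15],[4.4,0,0,10,0,-7,15],[4.4,0,0,10,-0.5,-7,15],[4.4,0,0,10,-1,-7,15],[4.4,0,0,15,-1.5,-6,15],[4.2,0,0,20,-2,-6,15]]' && python3 -m pendant '[[0,0,0,33,1,0,15],[0,0,0,35,1,0,15],[0,0,0,35,1,0,15],[0,0,0,35,1,0,15],[0,0,0,35,1,0,15],[0,0,0,35,1,0,15],[0,0,0,35,1,0,15],[0,0,0,35,1,0,15]]' && python3 -m pendant '[[0,0,0,35,1,4,15],[0,0,0,35,1,4,15],[0,0,0,35,1,4,15],[0,0,0,35,1,4,15],[0,0,0,25,1,4,15],[0,0,0,15,0,0,15],[0,0,0,0,0,0,15],[0,0,0,0,0,0,15]]'; python3 -c "
from workcell import arm
print(arm.state()['joint_pos'])"
```

```text
t: 18.0
eef_pos: [496.6, -115.7, 232.3]
ee_rot: [-3.14, 0.001, 1.683]
ft_force: [0.0, -0.1, -2.9]
finger_gap: 25.4
gripper_force: 79.7
t: 18.8
eef_pos: [472.7, 163.2, 231.9]
ee_rot: [3.14, -0.0, 1.684]
ft_force: [1.7, -0.2, -1.6]
finger_gap: 25.1
gripper_force: 80.2
t: 19.6
eef_pos: [457.3, 341.0, 211.5]
ee_rot: [-3.142, -0.0, 1.685]
ft_force: [0.4, -2.0, -2.2]
finger_gap: 25.0
gripper_force: 80.1
[ 0.08223386  0.38562257 -0.99959538  1.59771535  0.33099544  1.34055666
 -0.84631905]
```

```bash
python3 -m pendant '[[0,0,0,20,5,10,15],[0,0,0,15,5,20,15],[0,0,0,0,0,25,15],[0,0,0,0,0,25,15],[0,0,0,0,0,25,15],[0,0,0,0,0,15,15],[0,0,0,0,0,5,15],[0,0,0,0,0,0,15]]' && python3 -m pendant '[[0,0,0,0,0,2,15],[0,0,0,0,0,2,15],[0,0,0,0,0,1,15],[0,0,0,0,0,0,15],[0,0,0,0,0,0,15],[0,0,0,0,0,0,15],[0,0,0,0,0,0,15],[0,0,0,0,0,0,15]]'
```

```text
t: 20.4
eef_pos: [463.5, 376.5, 86.6]
ee_rot: [-3.142, 0.0, 1.684]
ft_force: [-0.6, 0.6, -1.8]
finger_gap: 25.0
gripper_force: 80.0
t: 21.2
eef_pos: [463.1, 377.0, 81.5]
ee_rot: [3.142, 0.0, 1.685]
ft_force: [-0.4, 0.0, -2.8]
finger_gap: 25.7
gripper_force: 80.0
```

```bash
python3 -m pendant '[[0,0,0,0,0,0.4,25],[0,0,0,0,0,0,28],[0,0,0,0,0,0,34],[0,0,0,0,0,0,45],[0,0,0,0,0,0,60],[0,0,0,0,0,0,80],[0,0,0,0,0,0,85],[0,0,0,0,0,0,85]]' && python3 -m pendant '[[0,0,0,0,0,-10,85],[0,0,0,0,0,-20,85],[0,0,0,0,0,-25,85],[0,0,0,0,0,-30,85],[0,0,0,0,0,-30,85],[0,0,0,0,0,-25,85],[0,0,0,0,0,0,85],[0,0,0,0,0,0,85]]'
python3 - <<'E'
from workcell import arm
import cv2
a=arm.grab_frame("wrist")["pixels"];b=arm.grab_frame("side")["pixels"]
cv2.imwrite("pics/end.png",cv2.resize(cv2.hconcat([a,b]),(800,300)))
E
```

```text
t: 22.0
eef_pos: [463.1, 377.0, 81.1]
ee_rot: [3.142, 0.0, 1.685]
ft_force: [-0.4, -0.4, 0.4]
finger_gap: 85.1
gripper_force: 0.0
t: 22.8
eef_pos: [463.2, 377.1, 221.8]
ee_rot: [3.14, -0.0, 1.685]
ft_force: [-0.4, 0.2, -0.4]
finger_gap: 84.8
gripper_force: 0.0
```

View pics/end.png

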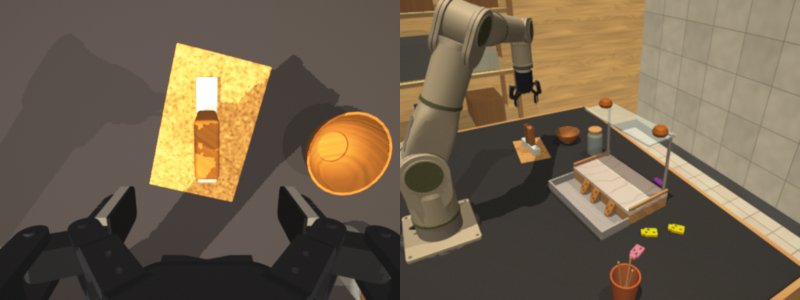

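The scraper stands upright in the middle of its mat (wrist view (206,130)), the three biscuits are in the tray, and the gripper is clear.

```bash
python3 -c "
from workcell import arm
print(arm.finish_job())"
```

```text
the job is handed in; nothing more can be done
None
```

The job is handed in: all three biscuit ends are in the crumb tray, the scraper stands upright and released on the middle of its mat, and nothing else was seen to move; the judge's verdict wasn't shown.

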